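Let a specimen trolley down the gravity rack and catch it by its bumper

TASK

A trolley carrying a weld test plate waits behind the gate at the top of the sloping rack. Push the gate knob fully down to let it go and, once its nose has run out from under the clear guard, catch it softly with your fingers against its sprung bumper bar and bring it to a stop on the open rails, giving way with it so that the bumper is never pressed in as far as half its travel. Then ease it down until it stands against the end stop without a bump, and take your hand away, leaving the gate open and the other things on the table where they are.

Things in the scene. Friction and masses are not known exactly. Their poses are not given: they have to be found in the camera images.
- trolley (a joint): How far the aluminium trolley has run down the rails, m: 0 at the gate, 0.485 against the end stop. Chassis 118 wide, 105 mm long, its top 42 mm above the rail tops. With its plate nominally 0.94 kg in all; drag 1.0 N per m/s, so it starts at about 0.34 m/s2. It cannot leave the rails. Its bumper face passes the guard's mouth at 0.190.
- test_plate: Brown steel weld test plate, 84 wide x 108 long x 10 mm, nominal 0.70 kg (0.52 to 0.84), lying loose in the trolley's nest (a rear lip and two side lips); it overhangs the trolley's nose by 12 mm, and the gate holds it there. Origin: centre of its underside; -y downhill.
- plate_nest (a point): Where the test plate's origin belongs on the trolley: 42 mm above the rail tops, 84 mm uphill of the free bumper face.
- bumper (a joint): How far the bumper is pressed in, m: 0 free, 0.014 solid; nominal spring 150 N/m, damping 5 N per m/s. A trolley at rest leaning on the fingers presses it in 1 to 3 mm; running into a hand held still it goes in 10 mm or more. Keep it under 7 mm.
- bumper_face (a point): Middle of the front (downhill) face of the trolley's dark rubber bumper bar, 48 mm above the rail tops; 92 mm downhill of the trolley's middle when free. The bar is 72 mm wide across the rails, 8 mm thick, and stands from 31 to 65 mm above the rail tops; the plate's top is at 52 mm. Fingers come down in front of it.
- rack: Fixed rack, 634 x 139 mm. Origin on the table under its middle; x across the rails (away from the robot), y UPHILL in plan, z up. Rails at x = -46 and 46 mm fall towards -y at 0.0349 rad (2 deg) all the way, tops 105 mm above the table at y = 0. Side plates at x = -67 and 67 mm reach 12 mm above the rail tops.
- gate (a joint): How far the gate is pushed down, m: 0 shut, 0.034 fully down; it lets the trolley go at about 0.020. Moves straight down, needs about 5 N, and stays where it is left. Let go freely, the trolley's bumper comes out of the guard some 1.3 s after release at 0.2 to 0.25 m/s, and the trolley would hit the end stop after 2.5 s at 0.25 to 0.32 m/s.
- gate_knob (a point): Top centre of the gate's black push knob (36 mm across, 14 mm thick, on an upright stem): on the robot's side of the rack, at rack x = -115, y = 174 mm, 221 mm above the table (30 mm above the guard's roof) when shut; press it from above.
- guard_mouth (a point): Middle of the open lower end of the clear plastic guard, 48 mm above the rail tops. From here uphill the guard's walls and roof (roof top 80 mm above the rail tops) cover the rails, so hands cannot get in; downhill the rails are open from above, 295 mm to the docked bumper face.
- docked_face (a point): Where the free bumper face is when the trolley stands against the end stop: on the rack's middle line, 48 mm above the rail tops, 22 mm beyond the lower ends of the rails.
- end_stop: Two steel posts (18 mm wide, 46 mm above the rail tops) at the lower end, at rack x = -56 and 56 mm, which the trolley's chassis meets at its two front corners. Between them it is open (95 mm): the bumper and the fingers pass through. Origin as the rack's.
- mug: White mug on the table, 82 mm across, 92 mm high, a bystander. Origin: centre of its underside.
- gel_bottle: Couplant bottle standing on the table, 60 mm across, 165 mm high, a bystander. Origin: centre of its underside.
- step_block: Steel step calibration block, five steps 6 to 30 mm high, 100 mm long, 25 mm wide, a bystander. Origin: centre of its underside.

How it is judged:
On the way, in this order (a step that is already met when the one before it is completed fails the run):
1. the gate is pushed down (past 28 mm of 34) (value of joint gate above 0.028 m), for 0.1 s.
2. the trolley's bumper has run out of the guard's mouth (value of joint trolley above 0.192 m), for 0.1 s.
3. the trolley is stopped on the open rails (under 0.06 m/s for 0.2 s), leaning on its bumper, at least 25 mm short of the end stop (velocity of joint trolley between -0.06 and 0.06 m/s and value of joint bumper above 0.0008 m and value of joint trolley below 0.46 m), for 0.2 s.
At the end, for the whole second after the job is handed in: The trolley stands at rest against the end stop (within 8 mm of it, slower than 0.02 m/s) with the test plate within 10 mm of its place in the nest and at rest, the bumper free (pressed in less than 4 mm) and the gate still down past 26 mm (value of joint trolley above 0.477 m and velocity of joint trolley between -0.02 and 0.02 m/s and distance between test_plate and plate_nest below 0.01 m and linear speed of test_plate below 0.02 m/s and value of joint bumper below 0.004 m and value of joint gate above 0.026 m); the robot touches nothing.
It fails at once if the trolley is caught hard: its bumper is pressed in more than 7 mm (of 14) (value of joint bumper above 0.007 m).
It fails at once if the trolley bumps the end stop (faster than 0.10 m/s within 10 mm of it) (value of joint trolley above 0.475 m and velocity of joint trolley above 0.1 m/s).
It fails at once if the test plate is shifted out of its nest (more than 15 mm) (distance between test_plate and plate_nest above 0.015 m).
It fails at once if a bystander is moved by more than 30 mm (distance of any of mug, gel_bottle, step_block from where it was at the start of the episode above 0.03 m).
It also fails if it takes over 35 s, if anything falls off the work surface, if the arm or the gripper's body presses on something with over 40 N, if the wrist force passes 120 N, or if a joint passes its speed limit or range.

ROBOT

A 6-joint arm with a two-finger parallel gripper is mounted at the origin on the work surface. World frame = base frame: x ahead of the robot, y to its left, z up, the work surface at z = 0. Lengths are in m, angles in rad, forces in N, time in s.
With the tool pointing down it reaches from about 0.35 to 0.975 m from the base axis. Payload 7.1 kg.
Tool frame: the origin (TCP) lies at the very end of the fingers, on their centre line; the grasp point (between the pads) lies 19 mm behind it; z points along the fingers, y is the line along which they close (so a half turn about z gives the same grasp; the last joint's range is limited). The gripper opens to 88 mm and grips with 3 to 60 N. Pads are 20 mm wide; open, the fingers measure 115 mm over their backs; the gripper's body (75 mm by 178 mm) begins 61 mm behind the grasp point.
Start: joints at [1.106, 0.423, 1.63, -0, 1.089, -0.019], TCP at [0.269, 0.564, 0.223] pointing down, gripper open.
Joint ranges: [-3, 3], [-0.9, 2.11], [0.09, 2.58], [-1.31, 4.45], [0.11, 2.69], [-2.54, 2.54]. Speed limits (rad/s): [2.39, 2.39, 3.01, 3.14, 3.14, 3.14].

INTERFACE

Orientations are given as a 3x3 rotation matrix whose columns are the frame's x, y, z axes.
In Python, from bench import env, imaging gives the robot as it stands. The module is installed in compiled form; this text tells all that it offers.
- The arm moves only by the shell command python3 -m handwheel 'ROWS'. ROWS is JSON, a list of rows, each a list of 5 numbers: the shift along the tool's x, y, z as a fraction of full scale, then the turn about the tool's z as a fraction of full scale, then the opening, from 0 (shut) to 1 (fully open). In form: [[tx, ty, tz, spin, gripper], ...]. A call has 1 to 12 rows; each row is the pose to reach, as a shift and turn from the pose commanded when the call began, along the tool's axes at that moment; what a row does not reach only later rows make up. Full scale, the value 1, is 500 mm for a shift and 1.5 rad for a turn. A row lasts 1/10 s, in which the tool goes at most 50 mm and 8.59 degrees, less where a joint would pass 70% of its speed; a pose out of reach is approached as far as the arm can. A call with a number of a shift or a turn outside -1 to 1 is refused whole. A call with a gripper value outside its range is refused whole. The fingers move at their own pace and stop on an object; the grip force is fixed at half the most. Time passes only in rows, so rows that repeat a pose let the fingers close. It gives the time, the measured TCP pose, the force, the opening and the grip force at its end, in the units of the state.
- env.sense(): the state, without advancing time (a new reading comes with each control period).
- imaging.capture(name): name is "side" or "top" or "wrist"; returns a dict with "color" (420x560x3 uint8, red, green, blue), "fx", "fy", "cx", "cy" (pixels), "xyz" and "attitude" of the camera in the world; the wrist camera has in their place "mount" (4x4, takes a point from camera to tool coordinates, whose origin is the TCP and whose axes are the flange's). Camera axes: x right, y down, z forward; pixel columns grow to the right and rows downward; lengths in m; the calibration is good to about 2 mm. A picture is of the moment at which its call begins: read the wrist's pose just before it. There is no depth.
- env.sign_off(): hands the job in; it is judged then, once.
The state is a dict: "time": time; "q": joint angles; "dq": joint speeds; "effort": joint torques, N m; "tcp_pos": TCP position; "eef_rot": TCP orientation; "wrist_force": force on the tool from outside, world axes, zero at the start; "moment": the same for the moment, N m; "finger_gap": finger opening in m; "gripper_force": force on a finger pad.
Only numpy, scipy, OpenCV 4.12 (cv2) and the standard library are available. Lean on these libraries where they do the work, as an engineer would, in place of code of your own. Each camera call takes 0.05 s, during which the arm holds its last target. There are 200 camera calls.

## Working session

There is one attempt and no reset: what is moved stays moved. The work goes in short steps, Python scripts to look and compute and a shell command to move; the robot and the scene stay as the last step left them, time stands still between calls to the robot, and variables do not carry over. Pictures are saved under pics/ and viewed, at most 10 in all, crops included, and the job is handed in when it is done.

```bash
mkdir -p pics; python3 - <<'E'
from bench import env, imaging
import cv2,numpy as np
s=env.sense();print(s['time'],s['tcp_pos'],s['eef_rot'],s['finger_gap'])
for n in("side","top"):
    c=imaging.capture(n);cv2.imwrite(f"pics/{n}0.png",c['color'][:,:,::-1])
    print(n,{k:np.round(v,4).tolist() for k,v in c.items() if k!='color'})
E
```

```text
0.0 [0.2692187  0.56344584 0.2219088 ] [[-9.02266578e-01  4.31178182e-01 -6.29712573e-04]
 [ 4.31178642e-01  9.02265555e-01 -1.35930563e-03]
 [-1.79349662e-05 -1.49797465e-03 -9.99998878e-01]] 0.08777311208443242
side {'fx': 517.262, 'fy': 517.262, 'cx': 284.5719, 'cy': 216.9681, 'xyz': [-0.0616, -0.7493, 1.1524], 'attitude': [[0.7567, -0.4776, 0.4464], [-0.6537, -0.5507, 0.519], [-0.0021, -0.6846, -0.7289]]}
top {'fx': 495.015, 'fy': 495.015, 'cx': 289.1331, 'cy': 213.8237, 'xyz': [0.3589, -0.0422, 1.7232], 'attitude': [[-0.0212, -0.9917, 0.1266], [-0.9997, 0.0225, 0.0087], [-0.0114, -0.1263, -0.9919]]}
```

View pics/top0.png

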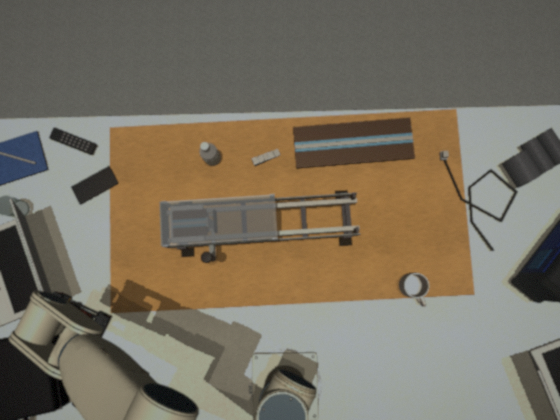

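View pics/side0.png

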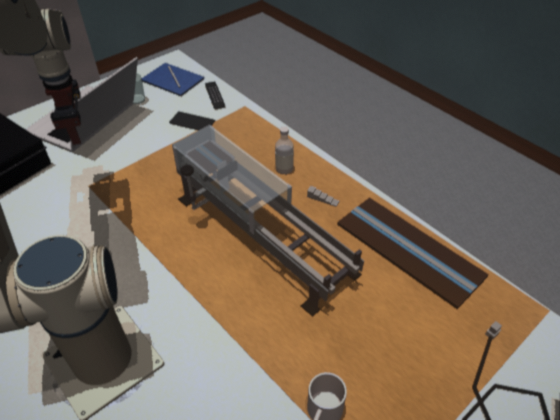

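```bash
python3 - <<'E'
import cv2,numpy as np
t=cv2.imread('pics/top0.png')[180:270,155:365];s=cv2.imread('pics/side0.png')[120:320,165:370]
cv2.imwrite('pics/tc.png',cv2.resize(t,None,fx=3.8,fy=3.8,interpolation=2))
cv2.imwrite('pics/sc.png',cv2.resize(s,None,fx=3,fy=3,interpolation=2))
E
```

```text
(no output)
```

View pics/tc.png

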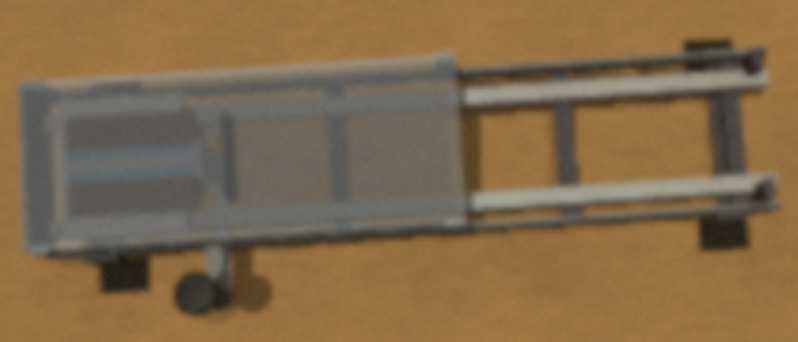

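View pics/sc.png

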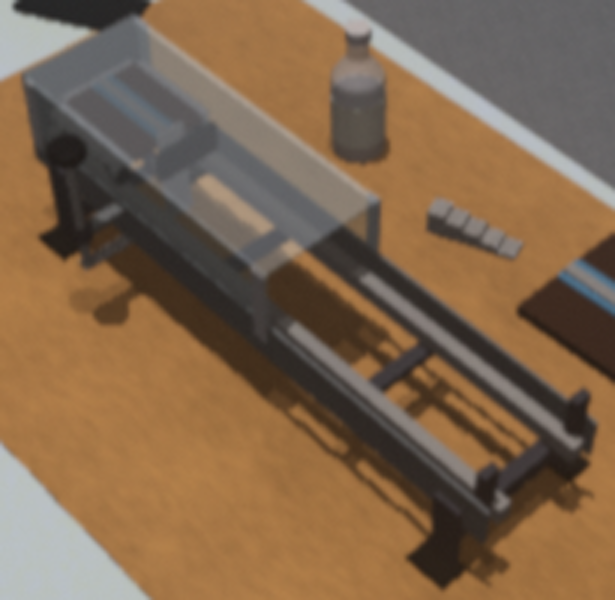

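```bash
cat > h.py <<'E'
import numpy as np
C={'side':((517.262,517.262,284.5719,216.9681),[-0.0616,-0.7493,1.1524],[[0.7567,-0.4776,0.4464],[-0.6537,-0.5507,0.519],[-0.0021,-0.6846,-0.7289]]),
'top':((495.015,495.015,289.1331,213.8237),[0.3589,-0.0422,1.7232],[[-0.0212,-0.9917,0.1266],[-0.9997,0.0225,0.0087],[-0.0114,-0.1263,-0.9919]])}
def proj(n,P):
    (fx,fy,cx,cy),t,R=C[n]; p=(np.asarray(P)-t)@np.array(R); return np.stack([fx*p[...,0]/p[...,2]+cx,fy*p[...,1]/p[...,2]+cy],-1)
def world(p,P):
    c,s=np.cos(p[2]),np.sin(p[2]);P=np.asarray(P);return np.stack([p[0]+c*P[...,0]-s*P[...,1],p[1]+s*P[...,0]+c*P[...,1],P[...,2]],-1)
E
cat > fit.py <<'E'
from h import *
from scipy.optimize import least_squares
rt=lambda y,h:.105+.0349*y+h
K=[-.115,.174,.221]
t=lambda u,v:(u/3.8+155-.37,v/3.8+180-.37); s=lambda u,v:(u/3+165-.33,v/3+120-.33)
obs=[('top',K,t(195,293)),('side',K,s(67,148)),
('top',[.046,-.317,rt(-.317,0)],t(768,80)),('top',[-.046,-.317,rt(-.317,0)],t(774,187)),
('side',[.056,-.305,rt(-.305,.046)],s(578,394)),('side',[-.056,-.305,rt(-.305,.046)],s(487,470)),
('top',[.069,-.044,rt(-.044,.08)],t(452,57)),('top',[-.069,-.044,rt(-.044,.08)],t(467,226)),
('side',[.069,-.044,rt(-.044,.08)],s(380,198)),('side',[-.069,-.044,rt(-.044,.08)],s(260,270))]
f=lambda p:np.concatenate([proj(n,world(p,P))-o for n,P,o in obs])
r=least_squares(f,[.6,0,0.],loss='soft_l1');print(r.x);print(f(r.x).reshape(-1,2).round(1))
for n,P in dict(knob=K,mouth=[0,-.044,rt(-.044,.048)],dock=[0,-.339,rt(-.339,.048)]).items():print(n,world(r.x,P).round(4))
E
python3 fit.py
```

```text
[0.54770023 0.05997543 0.04357754]
[[-1.  -0. ]
 [-1.6 -1.2]
 [ 0.3 -0.5]
 [ 1.  -1.2]
 [ 0.3  1.5]
 [ 0.   0.9]
 [-0.  -0.4]
 [-1.3 -1.2]
 [-1.5  0.2]
 [ 0.2  1.3]]
knob [0.4252 0.2288 0.221 ]
mouth [0.5496 0.016  0.1515]
dock [ 0.5625 -0.2787  0.1412]
```

```bash
python3 -m handwheel '[[0,0,-0.08,0.1,0],[-0.57,-0.468,-0.08,0.72,0],[-0.57,-0.468,-0.08,0.72,0],[-0.57,-0.468,-0.08,0.72,0],[-0.57,-0.468,-0.08,0.72,0],[-0.57,-0.468,-0.08,0.72,0],[-0.57,-0.468,-0.08,0.72,0],[-0.57,-0.468,-0.08,0.72,0],[-0.57,-0.468,-0.08,0.72,0],[-0.57,-0.468,-0.08,0.72,0],[-0.57,-0.468,-0.08,0.72,0],[-0.57,-0.468,-0.08,0.72,0]]'
python3 - <<'E'
from bench import env, imaging
import cv2,numpy as np
s=env.sense();print(s['time'],s['tcp_pos'],s['eef_rot'].round(4) if hasattr(s['eef_rot'],'round') else s['eef_rot'],s['wrist_force'],s['finger_gap'])
c=imaging.capture('wrist');cv2.imwrite("pics/w1.png",c['color'][:,:,::-1]);M=np.array(c['mount']);print(M.round(3),c['fx'],c['cx'],c['cy'])
T=np.eye(4);T[:3,:3]=s['eef_rot'];T[:3,3]=s['tcp_pos']
p=np.linalg.inv(T@M)@[.4252,.2288,.221,1];print('knob px',c['fx']*p[0]/p[2]+c['cx'],c['fy']*p[1]/p[2]+c['cy'])
E
```

```text
time: 1.3
tcp_pos: [0.4253, 0.2307, 0.2625]
eef_rot: [[-0.046, 0.999, -0.0], [0.999, 0.046, 0.0], [0.0, -0.0, -1.0]]
wrist_force: [-0.3, 0.0, 0.7]
finger_gap: 0.0008
gripper_force: 0.0
1.3 [0.42527471 0.23071552 0.26253436] [[-4.590e-02  9.989e-01 -4.000e-04]
 [ 9.989e-01  4.590e-02  1.000e-04]
 [ 1.000e-04 -4.000e-04 -1.000e+00]] [-0.33997065  0.04026944  0.66400042] 0.0008464136226912508
[[ 0.    -0.965 -0.264  0.072]
 [ 1.     0.     0.     0.   ]
 [-0.    -0.264  0.965 -0.162]
 [ 0.     0.     0.     1.   ]] 326.45534719444703 276.69596150560824 206.51924558125896
knob px 276.3362156843452 233.13138369641788
```

View pics/w1.png

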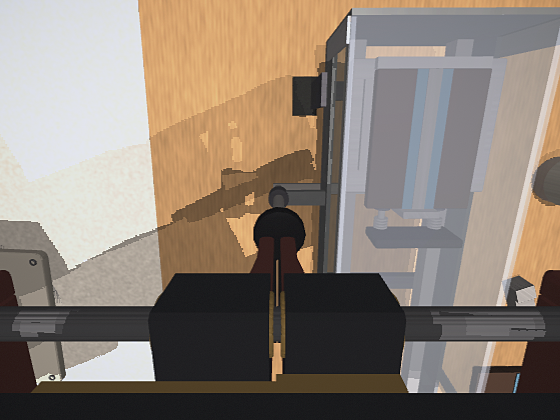

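The knob shows at (279,232) in the wrist view, which matches the fit. The plate's blue stripe is visible through the guard, so I can track it. Next I'll lower the fingers to just above the knob.

```bash
python3 -m handwheel '[[-0.004,0,0.07,0,0]]'; python3 -m handwheel '[[0,0,0,0,0]]'
cat > cam.py <<'E'
from h import *
from bench import env, imaging
import cv2
POSE=[.5477,.05998,.04358]
def look(save=None,z=.052):
    s=env.sense();c=imaging.capture('wrist')
    if save: cv2.imwrite(save,c['color'][:,:,::-1])
    T=np.eye(4);T[:3,:3]=s['eef_rot'];T[:3,3]=s['tcp_pos'];W=T@np.array(c['mount'])
    hsv=cv2.cvtColor(c['color'],cv2.COLOR_RGB2HSV)
    m=((hsv[...,0]>88)&(hsv[...,0]<125)&(hsv[...,1]>55)&(hsv[...,2]>60)).astype(np.uint8)
    v,u=np.nonzero(m)
    d=np.stack([(u-c['cx'])/c['fx'],(v-c['cy'])/c['fy'],np.ones(len(u))],-1)@W[:3,:3].T
    o=W[:3,3];cy,sy=np.cos(POSE[2]),np.sin(POSE[2]);A=np.array([[cy,sy,0],[-sy,cy,0],[0,0,1]])
    b=np.array([POSE[0],POSE[1],0]);d=d@A.T;o=A@(o-b)
    k=(.105+z+.0349*o[1]-o[2])/(d[:,2]-.0349*d[:,1]);P=o+k[:,None]*d
    P=P[(abs(P[:,0])<.03)&(abs(P[:,1])<.36)]
    tcp=A@(np.array(s['tcp_pos'])-b)
    fr=None
    if len(P)>20:
        hist=np.sort(P[:,1]); fr=np.percentile(hist,1)
    print('t',round(s['time'],3),'tcp rack',tcp.round(4),'F',np.round(s['wrist_force'],2),'stripe n',len(P),'front/back',None if fr is None else (fr.round(4),np.percentile(P[:,1],99).round(4),'x',P[:,0].mean().round(4)))
    if fr is not None: print('  bumper face est y',round(fr-.030,4),'trolley',round((-.339+.485)-(fr-.030),4))
if __name__=='__main__':
    import sys; look(sys.argv[1] if len(sys.argv)>1 else None)
E
python3 cam.py
```

```text
time: 1.45
tcp_pos: [0.4283, 0.2306, 0.2308]
eef_rot: [[-0.047, 0.999, 0.008], [0.999, 0.047, 0.004], [0.004, 0.008, -1.0]]
wrist_force: [1.3, -0.4, -0.2]
finger_gap: 0.0007
gripper_force: 0.0
time: 1.55
tcp_pos: [0.4231, 0.2277, 0.2248]
eef_rot: [[-0.047, 0.999, -0.006], [0.999, 0.047, -0.003], [-0.003, -0.006, -1.0]]
wrist_force: [-0.4, -0.9, -0.9]
finger_gap: 0.0005
gripper_force: 0.0
t 1.55 tcp rack [-0.1171  0.173   0.2248] F [-0.45 -0.91 -0.95] stripe n 0 front/back None
```

```bash
python3 - <<'E'
import cv2
i=cv2.imread('pics/w1.png');h=cv2.cvtColor(i,cv2.COLOR_BGR2HSV)
print(h[130,380:490:6].tolist())
print(h[60:225:8,428].tolist())
E
```

```text
[[150, 9, 137], [150, 9, 136], [150, 9, 136], [150, 8, 135], [144, 9, 135], [116, 13, 137], [106, 45, 169], [120, 9, 164], [124, 11, 165], [117, 14, 164], [105, 46, 168], [156, 10, 133], [143, 8, 133], [138, 10, 134], [138, 10, 134], [144, 10, 134], [150, 6, 132], [124, 10, 175], [123, 13, 173]]
[[120, 12, 173], [111, 21, 159], [113, 15, 149], [130, 10, 161], [116, 11, 163], [116, 13, 163], [120, 9, 164], [120, 9, 163], [116, 12, 165], [120, 11, 166], [120, 11, 166], [120, 11, 166], [120, 11, 165], [120, 8, 163], [135, 6, 163], [105, 42, 168], [105, 45, 169], [106, 44, 169], [106, 44, 168], [120, 11, 168], [120, 13, 154]]
```

```bash
sed -i 's/hsv\[...,1\]>55/hsv[...,1]>32/' cam.py; python3 cam.py
```

```text
t 1.6 tcp rack [-0.1162  0.1733  0.2264] F [0.05 0.42 0.93] stripe n 3822 front/back (np.float64(0.1763), np.float64(0.2822), 'x', np.float64(0.001))
  bumper face est y 0.1463 trolley -0.0003
```

```bash
python3 -m handwheel '[[0,0,0.084,0,0],[0,0,0.086,0,0],[-0.02,0,0.04,0,0],[-0.12,0,0.04,0,0],[-0.22,0,0.06,0,0]]'; python3 cam.py
```

```text
time: 2.15
tcp_pos: [0.4328, 0.1195, 0.2007]
eef_rot: [[-0.049, 0.999, 0.006], [0.999, 0.049, 0.001], [0.001, 0.006, -1.0]]
wrist_force: [1.8, 0.0, -0.1]
finger_gap: 0.0007
gripper_force: 0.0
t 2.15 tcp rack [-0.1122  0.0644  0.2007] F [ 1.78  0.01 -0.08] stripe n 2841 front/back (np.float64(0.1458), np.float64(0.1977), 'x', np.float64(0.0013))
  bumper face est y 0.1158 trolley 0.0302
```

```bash
python3 -m handwheel '[[-0.1,0,0.02,0,0],[-0.2,0,0.05,0,0],[-0.29,0.03,0.08,0,0],[-0.34,0.11,0.11,0,0],[-0.366,0.2,0.122,0,0],[-0.366,0.232,0.122,0,0]]'; python3 cam.py pics/w2.png
```

```text
time: 2.8
tcp_pos: [0.5595, -0.0605, 0.1375]
eef_rot: [[-0.043, 0.999, 0.003], [0.999, 0.043, -0.001], [-0.001, 0.003, -1.0]]
wrist_force: [0.4, -0.2, 0.0]
finger_gap: 0.0006
gripper_force: 0.0
t 2.8 tcp rack [ 0.0066 -0.1209  0.1375] F [ 0.45 -0.22  0.05] stripe n 43 front/back (np.float64(-0.1583), np.float64(-0.0505), 'x', np.float64(-0.012))
  bumper face est y -0.1883 trolley 0.3343
```

View pics/w2.png

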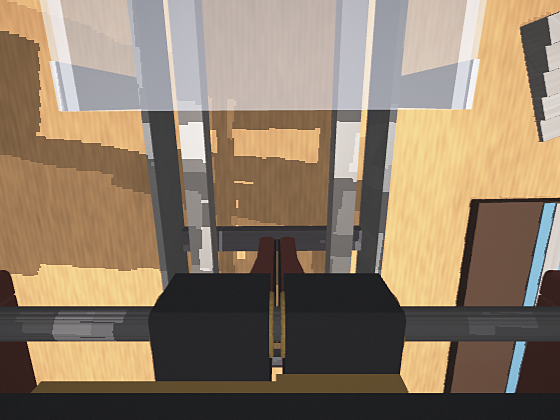

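```bash
python3 - <<'E'
import cam,cv2,io,contextlib
for i in range(5):
    b=io.StringIO()
    with contextlib.redirect_stdout(b): cam.look(f'pics/l{i}.png')
    print(b.getvalue())
    im=cv2.imread(f'pics/l{i}.png'); print(im[0:250:12,250,:].mean(1).round().astype(int).tolist())
    n=int(b.getvalue().split('stripe n ')[1].split()[0])
    if n>300: break
E
```

```text
t 2.85 tcp rack [ 0.0076 -0.12    0.138 ] F [2.13 0.82 0.94] stripe n 31 front/back (np.float64(-0.1579), np.float64(-0.0246), 'x', np.float64(-0.0131))
  bumper face est y -0.1879 trolley 0.3339

[143, 140, 141, 185, 184, 186, 186, 188, 187, 187, 102, 182, 180, 188, 102, 101, 101, 100, 100, 47, 61]
t 2.9 tcp rack [ 0.005  -0.1192  0.1377] F [-0.79 -0.11 -0.04] stripe n 60 front/back (np.float64(-0.1569), np.float64(-0.0232), 'x', np.float64(-0.0036))
  bumper face est y -0.1869 trolley 0.3329

[175, 178, 145, 146, 143, 186, 183, 185, 185, 186, 96, 182, 180, 92, 101, 103, 101, 100, 101, 40, 62]
t 2.95 tcp rack [ 0.0028 -0.1186  0.1374] F [-0.23  0.96  0.01] stripe n 53 front/back (np.float64(-0.1558), np.float64(-0.057), 'x', np.float64(-0.0019))
  bumper face est y -0.1858 trolley 0.3318

[144, 182, 184, 182, 184, 150, 150, 191, 187, 187, 96, 186, 173, 89, 97, 100, 100, 100, 99, 140, 63]
t 3.0 tcp rack [ 0.0015 -0.1183  0.1373] F [-0.71 -0.59  0.46] stripe n 1235 front/back (np.float64(-0.1096), np.float64(-0.003), 'x', np.float64(0.0022))
  bumper face est y -0.1396 trolley 0.2856

[184, 185, 186, 182, 183, 185, 186, 185, 152, 150, 97, 189, 169, 185, 102, 99, 99, 100, 98, 136, 63]
```

```bash
python3 - <<'E'
import cv2,numpy as np
ty=[-.12,-.1192,-.1186,-.1183];tz=[.138,.1377,.1374,.1373]
for i in range(4):
    g=cv2.imread(f'pics/l{i}.png').mean(2)[:,225:330].mean(1)[:150]
    d=np.diff(g);r=[(int(k),int(d[k])) for k in np.nonzero(abs(d)>12)[0]]
    print(2.85+.05*i,r)
    # back-project rows
    for k,_ in r:
        a=(k+.5-206.5)/326.46
        # tool: dir=(-.965a-.264, ., -.264a+.965)
        dx,dz=-.965*a-.264,-.264*a+.965
        cz=tz[i]+.162; cy=ty[i]+.072
        out=[]
        for h in(.065,.031,.052):
            s=(cz-(.105+h+.0349*cy))/(dz+.0349*dx); out.append(round(cy+s*dx,4))
        print(k,out)
E
```

```text
2.85 [(26, 47), (112, -100), (129, 30), (130, 35)]
26 [-0.0165, -0.0083, -0.0134]
112 [-0.0462, -0.0458, -0.0461]
129 [-0.0527, -0.0539, -0.0531]
130 [-0.0531, -0.0544, -0.0536]
2.9 [(19, -37), (55, 46), (114, -68), (115, -36), (130, 31), (131, 33)]
19 [-0.0135, -0.0048, -0.0102]
55 [-0.0253, -0.0196, -0.0231]
114 [-0.0462, -0.0459, -0.0461]
115 [-0.0466, -0.0464, -0.0465]
130 [-0.0522, -0.0535, -0.0527]
131 [-0.0526, -0.054, -0.0532]
2.95 [(1, 24), (54, -22), (55, -22), (82, 20), (83, 29), (116, -100), (131, 36), (132, 22)]
1 [-0.0074, 0.0028, -0.0035]
54 [-0.0244, -0.0187, -0.0222]
55 [-0.0247, -0.0191, -0.0226]
82 [-0.034, -0.0308, -0.0328]
83 [-0.0344, -0.0312, -0.0332]
116 [-0.0463, -0.0463, -0.0463]
131 [-0.052, -0.0534, -0.0525]
132 [-0.0524, -0.0539, -0.053]
3.0 [(27, -14), (28, -15), (33, 23), (88, -34), (110, 49), (117, -96), (131, 29), (132, 36)]
27 [-0.0153, -0.0072, -0.0122]
28 [-0.0156, -0.0076, -0.0126]
33 [-0.0172, -0.0097, -0.0143]
88 [-0.0359, -0.0331, -0.0348]
110 [-0.0438, -0.0432, -0.0436]
117 [-0.0464, -0.0464, -0.0464]
131 [-0.0517, -0.0531, -0.0522]
132 [-0.0521, -0.0536, -0.0527]
```

```bash
cat > edge.py <<'E'
import cam,numpy as np
from bench import env,imaging
def edge():
    s=env.sense();c=imaging.capture('wrist');g=c['color'].astype(float).mean(2)[:,225:330].mean(1)[:235]
    A=np.array([[np.cos(.04358),np.sin(.04358)],[-np.sin(.04358),np.cos(.04358)]])
    p=A@(np.array(s['tcp_pos'][:2])-[.5477,.05998]);tz=s['tcp_pos'][2]
    d=np.diff(g);out=[]
    for k in np.nonzero(abs(d)>15)[0]:
        a=(k+.5-206.5)/326.46;dx,dz=-.965*a-.264,-.264*a+.965;cz=tz+.162;cy=p[1]+.072
        out.append((int(k),int(d[k]),round(float(cy+dx*(cz-(.17+.0349*cy))/(dz+.0349*dx)),4)))
    print(round(s['time'],3),p.round(4),round(tz,4),out)
if __name__=='__main__': edge()
E
python3 edge.py
cat > sim.py <<'E'
import numpy as np,itertools
# time from 3.10; hand face y0, rows of displacement (mm, downhill) ; positions measured downhill positive
def run(rows,gap,v0,m,k,prof,a0=.34,c=5,F=None):
    dt=.0005;N=int(len(rows)*.1/dt);x=0;v=v0;mx=0;H=np.concatenate([[0],rows])/1000
    h=0;hv=0;log=[];b=0;w=60.;z=.7
    for i in range(N):
        r=int(i*dt/.1+1e-9);u=i*dt/.1-r
        s=u if prof==0 else 3*u*u-2*u**3
        tgt=H[r]+s*(H[r+1]-H[r])
        tv=(H[r+1]-H[r])/.1*(1 if prof==0 else 6*u-6*u*u)
        hv+=dt*(w*w*(tgt-h)+2*z*w*(tv-hv)*.7-2*z*w*hv*.3);h+=dt*hv
        nb=max(x-(gap+h),0)
        f=0
        if nb>0: f=max(k*nb+c*(v-hv),0)
        v+=dt*(a0-(v+f)/m);x+=dt*v;mx=max(mx,nb)
        if i%100==99: log.append((round(x,3),round(v,3),round(nb*1e3,1)))
    return mx*1e3,log
def test(rows,gap,v0,verbose=True):
    worst=[]
    for dg,dv,m,k,p in itertools.product((-.004,0,.004),(-.012,0,.012),(.76,.94,1.08),(130,150,170),(0,1)):
        mx,l=run(rows,gap+dg,v0+dv,m,k,p);worst.append((mx,dg,dv,m,k,p,l[-1]))
    worst.sort(key=lambda q:q[0]);print('min',worst[0],'\nmax',worst[-1])
    print('end x',min(q[6][0] for q in worst),max(q[6][0] for q in worst),'end v',max(q[6][1] for q in worst))
    print(run(rows,gap,v0,.94,150,0))
E
```

```text
3.05 [ 0.0009 -0.1181] 0.1373 [(60, -16, -0.026), (61, -17, -0.0263), (64, 36, -0.0274), (117, -72, -0.0463), (118, -119, -0.0466), (140, -25, -0.055), (141, 158, -0.0554), (156, -18, -0.0613), (157, -16, -0.0617), (228, -35, -0.0922), (229, -52, -0.0926)]
```

```bash
python3 - <<'E'
from sim import test
import numpy as np
for inc in ([8,15,18,19,19,17,14,11,8,5,3,2],[6,14,18,20,20,18,15,12,9,6,4,2],[8,16,19,20,19,17,15,13,10,7,5,3]):
    print(inc,sum(inc));test(np.cumsum(inc),.042,.212)
E
```

```text
[8, 15, 18, 19, 19, 17, 14, 11, 8, 5, 3, 2] 139
min (np.float64(3.6542196072135438), -0.004, 0.012, 0.76, 170, 0, (np.float64(0.178), np.float64(0.011), np.float64(1.5))) 
max (np.float64(11.340958200051432), 0.004, -0.012, 1.08, 130, 1, (np.float64(0.188), np.float64(0.026), np.float64(3.1)))
end x 0.178 0.189 end v 0.028
(np.float64(6.814692461738048), [(0.011, 0.218, 0.0), (0.022, 0.223, 0.0), (0.033, 0.228, 0.0), (0.045, 0.233, 0.0), (0.056, 0.237, 0.0), (0.068, 0.241, 0.0), (0.08, 0.245, 0.0), (0.093, 0.249, 0.0), (0.105, 0.253, 0.0), (0.118, 0.256, 0.0), (np.float64(0.131), np.float64(0.242), np.float64(2.3)), (np.float64(0.142), np.float64(0.202), np.float64(5.0)), (np.float64(0.151), np.float64(0.154), np.float64(6.7)), (np.float64(0.157), np.float64(0.112), np.float64(6.3)), (np.float64(0.162), np.float64(0.082), np.float64(5.4)), (np.float64(0.166), np.float64(0.068), np.float64(3.6)), (np.float64(0.169), np.float64(0.063), np.float64(2.6)), (np.float64(0.172), np.float64(0.063), np.float64(1.8)), (np.float64(0.175), np.float64(0.06), np.float64(2.2)), (np.float64(0.178), n
[... 2253 characters left out ...]
, np.float64(3.5)), (np.float64(0.154), np.float64(0.183), np.float64(6.2)), (np.float64(0.162), np.float64(0.136), np.float64(6.7)), (np.float64(0.168), np.float64(0.1), np.float64(5.9)), (np.float64(0.172), np.float64(0.083), np.float64(3.9)), (np.float64(0.176), np.float64(0.077), np.float64(2.7)), (np.float64(0.18), np.float64(0.079), np.float64(1.6)), (np.float64(0.184), np.float64(0.078), np.float64(1.8)), (np.float64(0.188), np.float64(0.073), np.float64(2.1)), (np.float64(0.191), np.float64(0.063), np.float64(2.9)), (np.float64(0.194), np.float64(0.05), np.float64(3.3)), (np.float64(0.196), np.float64(0.035), np.float64(3.7)), (np.float64(0.197), np.float64(0.021), np.float64(3.6))])
```

```bash
python3 edge.py
```

```text
3.1 [ 0.0007 -0.1181] 0.1373 [(92, -31, -0.0371), (93, 34, -0.0375), (117, -21, -0.0462), (118, -88, -0.0466), (124, 26, -0.0489), (131, 21, -0.0515), (134, -16, -0.0527), (135, 15, -0.0531), (142, -54, -0.0558), (143, -57, -0.0562), (144, -21, -0.0566), (170, 51, -0.067), (171, 24, -0.0674), (228, -31, -0.0921), (229, -57, -0.0926)]
```

```bash
cat > opt.py <<'E'
from sim import run
import numpy as np,itertools
cases=[(dg,dv,m,k,p) for dg,dv in((-.004,.014),(-.004,-.014),(.004,.014),(.004,-.014),(0,0)) for m,k in((.76,170),(1.08,130)) for p in(0,1)]
def ev(inc):
    R=[run(np.cumsum(inc),.030+dg,.221+dv,m,k,p) for dg,dv,m,k,p in cases]
    return max(r[0] for r in R),max(r[1][-1][0] for r in R),max(r[1][-1][1] for r in R),[round(float(r[0]),1) for r in R]
def mk(first,vp,npk,dec):
    inc=list(first)+[vp]*npk; v=vp
    while len(inc)<14: v=max(v-dec,0); inc.append(v)
    return inc
best=[]
for first,vp,npk,dec in itertools.product(([8],[12],[14],[6,15],[10,17]),(19,20,21,22),(1,2,3,4),(2,2.5,3)):
    inc=mk(first,vp,npk,dec)
    if sum(inc)>190: continue
    best.append((ev(inc),inc))
best.sort(key=lambda b:b[0][0])
for b in best[:4]: print(b[0],b[1],sum(b[1]))
E
time python3 opt.py
```

```text
(np.float64(6.928038182525409), np.float64(0.209), np.float64(0.017), [2.6, 4.6, 4.7, 6.5, 2.4, 3.0, 4.4, 5.2, 2.4, 3.7, 5.1, 6.9, 3.8, 4.7, 5.6, 6.9, 2.4, 3.0, 4.3, 5.9]) [6, 15, 20, 20, 20, 18, 16, 14, 12, 10, 8, 6, 4, 2] 171
(np.float64(7.024149931820545), np.float64(0.227), np.float64(0.042), [2.6, 4.8, 4.9, 7.0, 2.3, 3.5, 4.4, 5.9, 2.3, 3.9, 5.1, 6.9, 3.1, 4.4, 4.6, 6.2, 2.3, 3.6, 4.5, 5.9]) [6, 15, 20, 20, 20, 20, 18, 16, 14, 12, 10, 8, 6, 4] 189
(np.float64(7.223248721420939), np.float64(0.221), np.float64(0.027), [2.5, 4.7, 4.5, 6.4, 2.3, 2.9, 4.3, 5.1, 2.3, 3.0, 4.5, 6.3, 4.0, 5.3, 5.9, 7.2, 2.3, 2.7, 4.3, 5.2]) [6, 15, 21, 21, 21, 19, 17, 15, 13, 11, 9, 7, 5, 3] 183
(np.float64(7.302944946660562), np.float64(0.188), np.float64(-0.008), [3.0, 4.8, 5.3, 7.0, 2.7, 3.3, 4.9, 5.7, 2.7, 3.7, 5.1, 6.9, 4.2, 5.1, 5.9, 7.3, 2.7, 3.3, 4.8, 5.9]) [6, 15, 20, 20, 20, 17.5, 15.0, 12.5, 10.0, 7.5, 5.0, 2.5, 0.0, 0] 151.0
real	1m27.837s
user	1m27.473s
sys	0m0.111s
```

```bash
python3 -m handwheel '[[-0.012,0,0.0004,0,0],[-0.042,0,0.0015,0,0],[-0.082,0,0.003,0,0]]'
```

```text
time: 3.45
tcp_pos: [0.5565, -0.1003, 0.1357]
eef_rot: [[-0.046, 0.999, 0.0], [0.999, 0.046, -0.0], [-0.0, 0.0, -1.0]]
wrist_force: [-0.2, -0.3, -0.5]
finger_gap: 0.0004
gripper_force: 0.2
```

```bash
python3 -m handwheel '[[-0.04,0,0.0014,0,0],[-0.08,0,0.0028,0,0],[-0.116,0,0.004,0,0],[-0.148,0,0.0052,0,0],[-0.176,0,0.0061,0,0],[-0.2,0,0.007,0,0],[-0.22,0,0.0077,0,0],[-0.236,0,0.0082,0,0],[-0.248,0,0.0087,0,0],[-0.256,0,0.009,0,0],[-0.26,0,0.009,0,0],[-0.26,0,0.009,0,0]]'; python3 edge.py; python3 cam.py pics/w3.png
```

```text
time: 4.65
tcp_pos: [0.5625, -0.2294, 0.1308]
eef_rot: [[-0.045, 0.999, -0.0], [0.999, 0.045, 0.0], [0.0, -0.0, -1.0]]
wrist_force: [0.6, -0.8, -0.2]
finger_gap: 0.0005
gripper_force: 0.2
4.65 [ 0.0022 -0.2898] 0.1308 [(166, -18, -0.2369), (199, 41, -0.2507), (201, -42, -0.2516), (206, 16, -0.2538), (218, -25, -0.2591), (223, -17, -0.2614)]
t 4.7 tcp rack [ 0.0022 -0.2896  0.1308] F [ 0.48 -1.04 -0.08] stripe n 7443 front/back (np.float64(-0.2519), np.float64(-0.1748), 'x', np.float64(0.0033))
  bumper face est y -0.2819 trolley 0.4279
```

View pics/w3.png

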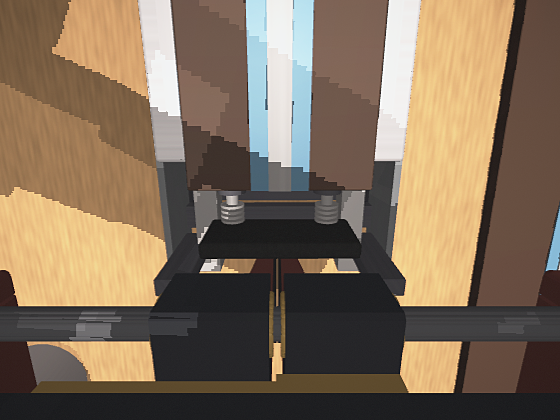

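```bash
python3 -m handwheel '[[0,0,0,0,0],[0,0,0,0,0],[-0.002,0,0,0,0],[-0.006,0,0,0,0],[-0.012,0,0,0,0],[-0.019,0,0.001,0,0],[-0.026,0,0.001,0,0],[-0.033,0,0.001,0,0],[-0.04,0,0.001,0,0],[-0.047,0,0.002,0,0],[-0.054,0,0.002,0,0],[-0.061,0,0.002,0,0]]'
python3 -m handwheel '[[-0.007,0,0,0,0],[-0.013,0,0,0,0],[-0.018,0,0,0,0],[-0.023,0,0.001,0,0],[-0.028,0,0.001,0,0],[-0.032,0,0.001,0,0],[-0.036,0,0.001,0,0],[-0.04,0,0.001,0,0],[-0.044,0,0.002,0,0],[-0.048,0,0.002,0,0],[-0.052,0,0.002,0,0],[-0.056,0,0.002,0,0]]'; python3 cam.py
```

```text
time: 5.95
tcp_pos: [0.5639, -0.2602, 0.1298]
eef_rot: [[-0.045, 0.999, -0.0], [0.999, 0.045, 0.0], [0.0, -0.0, -1.0]]
wrist_force: [-0.7, -0.2, 0.3]
finger_gap: 0.0004
gripper_force: 0.1
time: 7.15
tcp_pos: [0.5651, -0.288, 0.1288]
eef_rot: [[-0.045, 0.999, -0.0], [0.999, 0.045, 0.0], [0.0, -0.0, -1.0]]
wrist_force: [0.9, -0.3, 0.4]
finger_gap: 0.0008
gripper_force: 0.1
t 7.15 tcp rack [ 0.0022 -0.3484  0.1288] F [ 0.93 -0.31  0.39] stripe n 7247 front/back (np.float64(-0.3069), np.float64(-0.2336), 'x', np.float64(0.0034))
  bumper face est y -0.3369 trolley 0.4829
```

```bash
python3 -m handwheel '[[-0.003,0,0,0,0],[-0.006,0,0,0,0],[-0.009,0,0,0,0],[-0.012,0,0,0,0],[-0.015,0,0,0,0],[-0.018,0,0,0,0],[-0.021,0,0,0,0],[-0.024,0,0,0,0],[-0.027,0,0,0,0],[-0.03,0,0,0,0],[-0.034,0,0,0,0],[-0.04,0,0,0,0]]' | head -2; python3 cam.py pics/w4.png
```

```text
time: 8.4
tcp_pos: [0.566, -0.308, 0.1289]
t 8.4 tcp rack [ 0.0023 -0.3684  0.1289] F [ 0.27  0.21 -0.9 ] stripe n 5790 front/back (np.float64(-0.3091), np.float64(-0.2534), 'x', np.float64(0.0036))
  bumper face est y -0.3391 trolley 0.4851
```

View pics/w4.png

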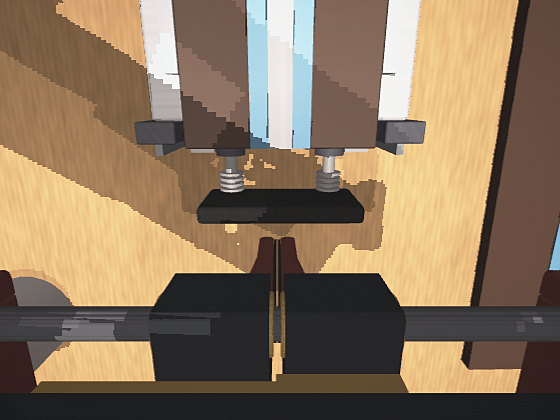

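The trolley stands against the posts, with the bumper (rows 190–222) clear of the fingers. I'll lift away now and hand in.

```bash
python3 -m handwheel '[[-0.04,0,-0.02,0,0],[-0.06,0,-0.08,0,0],[-0.06,0,-0.16,0,0],[-0.06,0,-0.24,0,0],[-0.06,0,-0.24,0,0],[-0.06,0,-0.24,0,0],[-0.06,0,-0.24,0,0],[-0.06,0,-0.24,0,0]]'|head -2; python3 cam.py; python3 -c "
from bench import env;print(env.sign_off())"
```

```text
time: 9.25
tcp_pos: [0.5666, -0.3373, 0.247]
t 9.25 tcp rack [ 0.0015 -0.3977  0.247 ] F [-0.77  0.68  0.09] stripe n 2115 front/back (np.float64(-0.3093), np.float64(-0.246), 'x', np.float64(0.0036))
  bumper face est y -0.3393 trolley 0.4853
the job is handed in; nothing more can be done
None
```

I handed the job in at about 9 s: the trolley was caught, eased down and left standing against the end stop with the hand clear. The sign-off returned no verdict, and I did not measure the peak bumper press or the gate's final depth.

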